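# Feel for the talk key left latched in and release it

### The job

One of the four identical cream talk keys on the talkback station has been left latched in, keeping a line open. With your fingertips tap each key lightly in turn, from the gooseneck-microphone end of the row to the other end, to feel which one is already down; then press that key fully in and let it spring out, so that all four stand out at the end. Do not push any other key in far enough to latch, do not turn the level knobs, and do not pick up or shift anything lying about.

Things in the scene. Friction and masses are not known exactly. Their poses are not given: they have to be found in the camera images.
- station: Talkback station, fixed: black case 170 mm deep (x), 328 mm wide (y), wooden end cheeks. Origin: centre of its underside, on the table; x points away from the operator (the robot), y to the operator's left, z up. Flat front deck 42 mm above the table with four cream talk keys in a row along y, at x -30, y +67.5, +22.5, -22.5, -67.5 mm. Behind it a panel slopes up to 66 mm (cheeks 74 mm).
- row_start (a point): Place of the first key of the row, at the microphone end (+y): its centre, at the height of the top of a key that stands out (55 mm above the table, 13 mm above the deck); fixed to the station. All four keys are alike: 24 x 24 mm caps in black bezels 32 x 32 mm, 3 mm tall, 45 mm apart.
- row_end (a point): Place of the fourth and last key of the row (-y end), taken in the same way; the second and third keys lie at one and two thirds of the way from row_start.
- mic (a point): Head of the gooseneck microphone (black ball, 30 mm), 203 mm above the table. Its steel neck rises from the station's left rear corner (x 60, y 126 mm) and bends outwards, staying 100 mm or more from the keys sideways. Fixed.
- talk_a_top (a point): Centre of the top face of one of the four cream talk keys (24 x 24 mm); it moves down with the key. The letters change places in the row from run to run.
- talk_b_top (a point): Centre of the top face of one of the four cream talk keys (24 x 24 mm); it moves down with the key. The letters change places in the row from run to run.
- talk_c_top (a point): Centre of the top face of one of the four cream talk keys (24 x 24 mm); it moves down with the key. The letters change places in the row from run to run.
- talk_d_top (a point): Centre of the top face of one of the four cream talk keys (24 x 24 mm); it moves down with the key. The letters change places in the row from run to run.
- talk_a (a joint): How far that key is in, m: 0 standing out, 0.0037 latched in, 0.0065 fully in, at a stop. Moves straight down. Push-push: pushed fully in and let go, a key that stood out stays latched, a latched one springs out; short of fully in it goes back to where it was. It starts to move at about 1.2 N when out, 2.8 N when latched, and needs 4.1 N fully in (0.45 N per mm).
- talk_b (a joint): How far that key is in, m: 0 standing out, 0.0037 latched in, 0.0065 fully in, at a stop. Moves straight down. Push-push: pushed fully in and let go, a key that stood out stays latched, a latched one springs out; short of fully in it goes back to where it was. It starts to move at about 1.2 N when out, 2.8 N when latched, and needs 4.1 N fully in (0.45 N per mm).
- talk_c (a joint): How far that key is in, m: 0 standing out, 0.0037 latched in, 0.0065 fully in, at a stop. Moves straight down. Push-push: pushed fully in and let go, a key that stood out stays latched, a latched one springs out; short of fully in it goes back to where it was. It starts to move at about 1.2 N when out, 2.8 N when latched, and needs 4.1 N fully in (0.45 N per mm).
- talk_d (a joint): How far that key is in, m: 0 standing out, 0.0037 latched in, 0.0065 fully in, at a stop. Moves straight down. Push-push: pushed fully in and let go, a key that stood out stays latched, a latched one springs out; short of fully in it goes back to where it was. It starts to move at about 1.2 N when out, 2.8 N when latched, and needs 4.1 N fully in (0.45 N per mm).
- level_1_mark (a point): Pointer end on the top of the level knob behind place 1 of the key row (1 = microphone end), 9 mm off the axis of the knob (21 mm across, 16 mm tall, 85 mm behind the key); it moves when the knob is turned. The knobs start at any angle and are to be left as they are.
- level_2_mark (a point): Pointer end on the top of the level knob behind place 2 of the key row (1 = microphone end), 9 mm off the axis of the knob (21 mm across, 16 mm tall, 85 mm behind the key); it moves when the knob is turned. The knobs start at any angle and are to be left as they are.
- level_3_mark (a point): Pointer end on the top of the level knob behind place 3 of the key row (1 = microphone end), 9 mm off the axis of the knob (21 mm across, 16 mm tall, 85 mm behind the key); it moves when the knob is turned. The knobs start at any angle and are to be left as they are.
- level_4_mark (a point): Pointer end on the top of the level knob behind place 4 of the key row (1 = microphone end), 9 mm off the axis of the knob (21 mm across, 16 mm tall, 85 mm behind the key); it moves when the knob is turned. The knobs start at any angle and are to be left as they are.
- pick_tin: Round aluminium plectrum tin, 56 mm across, 26 mm tall, standing in front of the station. Loose; origin: centre of its underside. To be left where it is.
- tuner: Small black box tuner, 34 x 58 x 16 mm, lying in front of the station. Loose; origin: centre of its underside. To be left where it is.
- screwdriver: Screwdriver with an orange handle, 170 mm long, lying behind the station. Loose; origin on the table side of it, x along the shaft. To be left where it is.
- mug: Blue mug, 80 mm across, 92 mm tall, to the right of the station. Loose; origin: centre of its underside. To be left where it is.
- tape: Black roll of tape, 110 mm across, 48 mm tall, to the left of the station. Loose; origin: centre of its underside. To be left where it is.
- harmonica: Harmonica, steel covers on a dark comb, 26 x 102 x 20 mm, lying behind the station. Loose; origin: centre of its underside. To be left where it is.

How it is judged (in metres and radians):
On the way, in this order (a step that is already met when the one before it is completed fails the run):
1. The fingers touch the first key of the row (at the microphone end) (((y of talk_a_top in the frame of station between 0.045 and 0.2 m and contact force between the fingers and talk_a above 0.4 N) or (y of talk_b_top in the frame of station between 0.045 and 0.2 m and contact force between the fingers and talk_b above 0.4 N) or (y of talk_c_top in the frame of station between 0.045 and 0.2 m and contact force between the fingers and talk_c above 0.4 N) or (y of talk_d_top in the frame of station between 0.045 and 0.2 m and contact force between the fingers and talk_d above 0.4 N))), for 0.03 s.
2. The fingers touch the second key (((y of talk_a_top in the frame of station between 0 and 0.045 m and contact force between the fingers and talk_a above 0.4 N) or (y of talk_b_top in the frame of station between 0 and 0.045 m and contact force between the fingers and talk_b above 0.4 N) or (y of talk_c_top in the frame of station between 0 and 0.045 m and contact force between the fingers and talk_c above 0.4 N) or (y of talk_d_top in the frame of station between 0 and 0.045 m and contact force between the fingers and talk_d above 0.4 N))), for 0.03 s.
3. The fingers touch the third key (((y of talk_a_top in the frame of station between -0.045 and 0 m and contact force between the fingers and talk_a above 0.4 N) or (y of talk_b_top in the frame of station between -0.045 and 0 m and contact force between the fingers and talk_b above 0.4 N) or (y of talk_c_top in the frame of station between -0.045 and 0 m and contact force between the fingers and talk_c above 0.4 N) or (y of talk_d_top in the frame of station between -0.045 and 0 m and contact force between the fingers and talk_d above 0.4 N))), for 0.03 s.
4. The fingers touch the last key (((y of talk_a_top in the frame of station between -0.2 and -0.045 m and contact force between the fingers and talk_a above 0.4 N) or (y of talk_b_top in the frame of station between -0.2 and -0.045 m and contact force between the fingers and talk_b above 0.4 N) or (y of talk_c_top in the frame of station between -0.2 and -0.045 m and contact force between the fingers and talk_c above 0.4 N) or (y of talk_d_top in the frame of station between -0.2 and -0.045 m and contact force between the fingers and talk_d above 0.4 N))), for 0.03 s.
5. The key that was latched is pressed fully in (value of joint talk_a above 0.006 m), for 0.02 s.
At the end, for the whole second after the job is handed in: All four talk keys stand out, none of them in by more than 1.2 mm (value of joint each of talk_a, talk_b, talk_c, talk_d below 0.0012 m); the robot touches nothing.
It fails at once if A key that stood out at the start is pushed in by more than 6.2 mm, to the point of latching (value of joint any of talk_b, talk_c, talk_d above 0.0062 m).
It fails at once if A key is struck or pressed with more than 25 N (contact force between the fingers and talk_a above 25 N or contact force between the fingers and talk_b above 25 N or contact force between the fingers and talk_c above 25 N or contact force between the fingers and talk_d above 25 N).
It fails at once if A level knob is turned (its pointer end moves more than 4 mm) (distance of any of level_1_mark, level_2_mark, level_3_mark, level_4_mark from where it was at the start of the episode above 0.004 m).
It fails at once if A loose thing is lifted or shifted by more than 15 mm (distance of any of pick_tin, tuner, screwdriver, mug, tape, harmonica from where it was at the start of the episode above 0.015 m).
It also fails if it takes over 48 s, if anything falls off the work surface, if the arm or the gripper's body presses on something with over 40 N, if the wrist force passes 120 N, or if a joint passes its speed limit or range.

### The arm

A 6-joint arm with a two-finger parallel gripper is mounted at the origin on the work surface. World frame = base frame: x ahead of the robot, y to its left, z up, the work surface at z = 0. Lengths are in m, angles in degrees, forces in N, time in s.
With the tool pointing down it reaches from about 0.4 to 0.825 m from the base axis. Payload 7 kg.
Tool frame: the origin (TCP) lies midway between the tips of the shut fingers; the grasp point (between the pads) lies r.pinch_z behind it (r.pinch_z is the distance from the TCP to the grasp point, in m); z points along the fingers, y is the line along which they close (so a half turn about z gives the same grasp; the last joint's range is limited). The gripper opens to 88 mm and grips with 3 to 60 N. Pads are 19 mm wide; open, the fingers measure 130 mm over their backs; the gripper's body (78 mm by 193 mm) begins 47 mm behind the grasp point.
Start: joints at [-57.004, 20.546, 0.682, 0, -70.136, -16.507], TCP at [0.192, -0.647, 0.227] pointing down, gripper open.
Joint ranges: [-176.03, 176.03], [-82.01, 121.73], [-58.28, 71.71], [-173.87, 95.51], [-174.79, -0.11], [-173.66, 173.66]. Speed limits (degrees/s): [136.94, 136.94, 172.46, 180, 180, 180].

### API

Orientations are given as [roll, pitch, yaw] about the fixed x, y, z axes, in that order (R = Rz(yaw) Ry(pitch) Rx(roll)).
In Python, from plant import r, optics, job gives the robot as it stands.
- The arm moves only by the shell command python3 -m crank 'ROWS' [FORCE]. ROWS is JSON, a list of rows, each an object with "xyz": the shift along the tool's x, y, z in units of 30 mm (1.0 is 30 mm), a list of three; "delta_rot": the turn, a rotation vector about the tool's x, y, z in degrees, a list of three; "claw": the closure, from 0 (fully open) to 1 (shut). A call has 1 to 20 rows; each row is the pose to reach, as a shift and turn from the pose commanded when the call began, along the tool's axes at that moment; what a row does not reach only later rows make up. A row lasts 1/8 s, in which the tool goes at most 62.5 mm and 10.7 degrees, less where a joint would pass 70% of its speed; a pose out of reach is approached as far as the arm can. A call with a gripper value outside its range is refused whole. The fingers move at their own pace and stop on an object; FORCE is the grip in N (left out, the last holds). Time passes only in rows, so rows that repeat a pose let the fingers close. It gives the time, the measured TCP pose, the force, the opening and the grip force at its end, in the units of the state.
- r.get_state(): the state, without advancing time (a new reading comes with each control period).
- optics.capture(name): name is "side" or "top" or "wrist"; returns a dict with "img" (400x640x3 uint8, blue, green, red), "fovy" (degrees; the focal length in pixels is half the picture's height over the tangent of half this angle, whatever the lens; pixels are square), "cx", "cy" (the principal point, pixels), "eye" and "rotation" of the camera in the world; the wrist camera has in their place "hand_eye" (4x4, takes a point from camera to tool coordinates, whose origin is the TCP and whose axes are the flange's). Camera axes: x right, y up, looking along -z (the intrinsics and any distortion apply to the point x, -y, -z); pixel columns grow to the right and rows downward; lengths in m; the calibration is good to about 2 mm. A picture is of the moment at which its call begins: read the wrist's pose just before it. There is no depth.
- job.close_job(): hands the job in; it is judged then, once.
The state is a dict: "time_s": time; "joints": joint angles; "qd": joint speeds; "joint_torque": joint torques, N m; "tcp_pos": TCP position; "eef_rot": TCP orientation; "contact_force": force on the tool from outside, world axes, zero at the start; "moment": the same for the moment, N m; "gripper_width": finger opening in m; "gripper_force": force on a finger pad.
Only numpy, scipy, OpenCV 4.12 (cv2) and the standard library are available. Lean on these libraries where they do the work, as an engineer would, in place of code of your own. Each camera call takes 0.05 s, during which the arm holds its last target. There are 200 camera calls.

## Working session

There is one attempt and no reset: what is moved stays moved. The work goes in short steps, Python scripts to look and compute and a shell command to move; the robot and the scene stay as the last step left them, time stands still between calls to the robot, and variables do not carry over. Pictures are saved under pics/ and viewed, at most 10 in all, crops included, and the job is handed in when it is done.

```bash
mkdir -p pics; ls; python3 - <<'E'
from plant import r, optics, job
import cv2
s=r.get_state(); print({k:s[k] for k in ('time_s','tcp_pos','eef_rot','contact_force','gripper_width')}, r.pinch_z)
for n in ('top','side'):
    c=optics.capture(n); cv2.imwrite(f'pics/{n}0.png',c['img']); print(n,{k:v for k,v in c.items() if k!='img'})
E
```

```text
pics
{'time_s': 0.0, 'tcp_pos': array([ 0.19144402, -0.64676296,  0.22564761]), 'eef_rot': array([ 1.79907008e+02, -5.87410916e-03, -1.63517226e+02]), 'contact_force': array([-0.49361183, -0.14218703, -0.54513073]), 'gripper_width': 0.087721646798126} 0.0188
top {'fovy': 51.96501474273098, 'cx': 312.8975440110007, 'cy': 200.94529445910254, 'eye': array([0.49013976, 0.01910655, 0.93975817]), 'rotation': array([  5.55187099,   0.82862992, -88.73556325])}
side {'fovy': 53.098563496336624, 'cx': 319.3762074069201, 'cy': 200.59193796582466, 'eye': array([0.29021294, 0.58109321, 0.7620364 ]), 'rotation': array([  45.10579776,   -0.74975565, -151.76876381])}
```

View pics/top0.png

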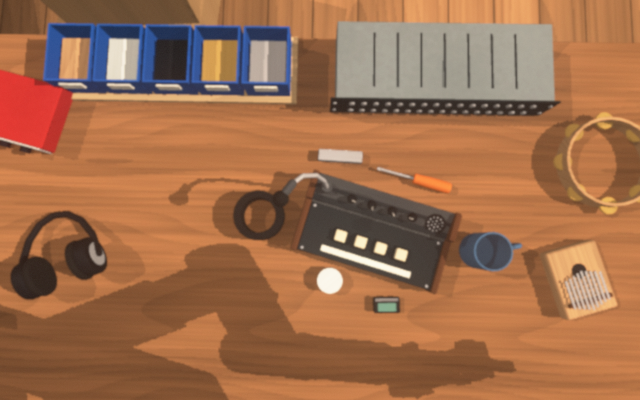

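View pics/side0.png

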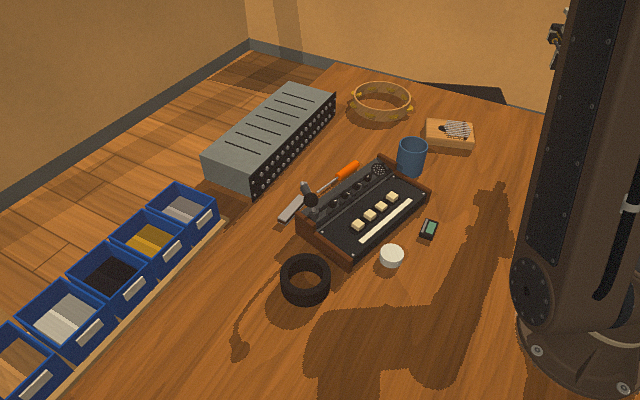

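The top view shows the four keys at about (341,236), (361,242), (381,248) and (401,254). The microphone is at the left end near (282,198), the tin at (330,281) and the tuner at (387,305). The side view shows the keys from (358,225) to (392,196). I'll compute positions from both.

```bash
cat > h.py <<'E'
import numpy as np, cv2
from scipy.spatial.transform import Rotation as R
def ray(c,uv,pose=None):
    f=200/np.tan(np.radians(c['fovy']/2))
    d=np.array([(uv[0]-c['cx'])/f,-(uv[1]-c['cy'])/f,-1.])
    if 'eye' in c: return np.array(c['eye']),R.from_euler('xyz',c['rotation'],degrees=True).apply(d)
    H=c['hand_eye']; Rt=R.from_euler('xyz',pose['eef_rot'],degrees=True)
    return pose['tcp_pos']+Rt.apply(H[:3,3]),Rt.apply(H[:3,:3]@d)
def at_z(c,uv,z,pose=None):
    o,d=ray(c,uv,pose); return o+d*(z-o[2])/d[2]
def blobs(img,box,amin,amax,thr=150):
    x0,y0,x1,y1=box; sub=img[y0:y1,x0:x1]
    m=((sub[:,:,2]>thr)&(sub[:,:,1]>thr*.85)&(sub[:,:,0]>thr*.6)).astype(np.uint8)
    n,l,s,ce=cv2.connectedComponentsWithStats(m)
    return [(ce[i]+[x0,y0],s[i,4]) for i in range(1,n) if amin<s[i,4]<amax]
E
python3 - <<'E'
from plant import optics
from h import *
for n,box,am in (('top',(325,222,415,270),(60,300)),('side',(345,185,405,238),(30,200))):
    c=optics.capture(n); b=sorted(blobs(c['img'],box,*am),key=lambda t:t[0][0])
    P=[at_z(c,p,.055) for p,a in b]
    for (p,a),q in zip(b,P): print(n,p.round(1),a,q.round(4))
    P=np.array(P); d=P[-1]-P[0]; print(np.linalg.norm(np.diff(P,axis=0),axis=1).round(4), np.degrees(np.arctan2(-d[1],-d[0]))-90)
E
```

```text
top [340.3 235.5] 140 [ 0.5025 -0.0266  0.055 ]
top [360.4 241.6] 144 [ 0.4904 -0.0699  0.055 ]
top [380.3 247.9] 140 [ 0.4779 -0.1126  0.055 ]
top [400.8 254.2] 143 [ 0.4656 -0.1561  0.055 ]
[0.0449 0.0445 0.0453] -15.899537265598127
side [357.4 223.6] 84 [ 0.5025 -0.0242  0.055 ]
side [369.2 214. ] 80 [ 0.4903 -0.0666  0.055 ]
side [380.7 205.2] 70 [ 0.477 -0.108  0.055]
side [391.5 195.6] 72 [ 0.4658 -0.1532  0.055 ]
[0.0441 0.0434 0.0466] -15.902845236827474
```

The keys fit on both cameras: 45 mm spacing and station yaw about -15.9°. Next I move high above the middle of the row, fingers shut, with tool y along the row.

```bash
python3 -m crank '[{"xyz":[-3,3,0],"delta_rot":[0,0,8],"claw":1},{"xyz":[-6,6,0],"delta_rot":[0,0,16],"claw":1},{"xyz":[-8,8,0],"delta_rot":[0,0,24],"claw":1},{"xyz":[-10,10,0],"delta_rot":[0,0,32.4],"claw":1},{"xyz":[-12,12,0],"delta_rot":[0,0,32.4],"claw":1},{"xyz":[-13.5,14,0.5],"delta_rot":[0,0,32.4],"claw":1},{"xyz":[-14.62,15.03,1],"delta_rot":[0,0,32.4],"claw":1},{"xyz":[-14.62,15.03,1.5],"delta_rot":[0,0,32.4],"claw":1},{"xyz":[-14.62,15.03,2],"delta_rot":[0,0,32.4],"claw":1},{"xyz":[-14.62,15.03,2],"delta_rot":[0,0,32.4],"claw":1},{"xyz":[-14.62,15.03,2],"delta_rot":[0,0,32.4],"claw":1},{"xyz":[-14.62,15.03,2],"delta_rot":[0,0,32.4],"claw":1},{"xyz":[-14.62,15.03,2],"delta_rot":[0,0,32.4],"claw":1},{"xyz":[-14.62,15.03,2],"delta_rot":[0,0,32.4],"claw":1}]' 10
python3 - <<'E'
from plant import r,optics
from h import *
c=optics.capture('top'); print('mic',at_z(c,(282,198),.203))
s=r.get_state(); w=optics.capture('wrist'); cv2.imwrite('pics/w1.png',w['img'])
print({k:v for k,v in w.items() if k!='img'}, s['contact_force'],s['joints'],s['gripper_width'])
E
```

```text
time_s: 1.95
tcp_pos: [0.4839, -0.0915, 0.167]
eef_rot: [180.0, 0.0, 164.0]
contact_force: [-0.7, -0.5, 0.4]
gripper_width: 0.0008
gripper_force: 0.0
mic [0.56570236 0.08729047 0.203     ]
{'fovy': 63.90109219326934, 'cx': 314.51775963614557, 'cy': 201.39629457231334, 'hand_eye': array([[-6.45555100e-04,  9.52569609e-01,  3.04320101e-01,
         8.20841333e-02],
       [ 9.99999674e-01,  7.62850661e-04, -2.66539956e-04,
         4.29144886e-04],
       [-4.86048652e-04,  3.04319830e-01, -9.52569790e-01,
        -1.56861188e-01],
       [ 0.00000000e+00,  0.00000000e+00,  0.00000000e+00,
         1.00000000e+00]])} [-0.36552722 -0.23104171 -0.63992761] [ 1.22268514e+01  6.11449542e+00 -2.68014953e+01  1.80452459e-03
 -5.70379858e+01 -1.18239514e+02] 0.0006528772015193926
```

View pics/w1.png

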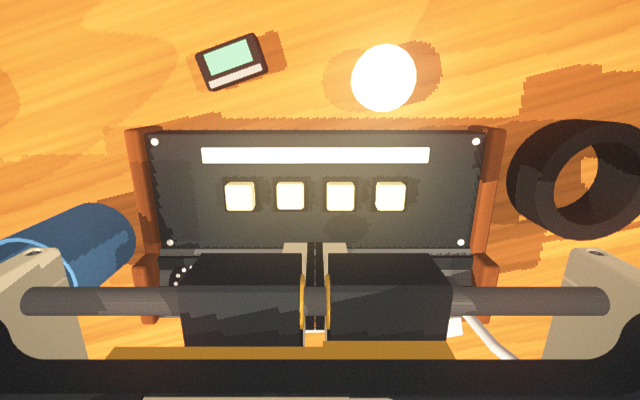

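The wrist view shows the keys at (240,196), (290,195), (340,196) and (390,196), with the microphone and tape end at the right. The shut fingertips are near (315,250). I'll check the key positions from here.

```bash
python3 - <<'E'
from plant import r,optics
from h import *
s=r.get_state(); w=optics.capture('wrist')
b=sorted(blobs(w['img'],(215,172,415,220),300,1500,140),key=lambda t:-t[0][0])
P=np.array([at_z(w,p,.055,s) for p,a in b]); print([(p.round(1),a) for p,a in b]); print(P.round(4))
T=R.from_euler('xyz',s['eef_rot'],degrees=True)
print(s['tcp_pos'],s['eef_rot']); print('tool units',(T.inv().apply(P-s['tcp_pos'])/.03).round(3))
E
```

```text
[(array([389.7, 195.5]), np.int32(888)), (array([339.9, 195.5]), np.int32(848)), (array([324.6, 174.4]), np.int32(680)), (array([289.6, 195. ]), np.int32(795)), (array([239.7, 195.7]), np.int32(871))]
[[ 0.5007 -0.027   0.055 ]
 [ 0.4887 -0.0689  0.055 ]
 [ 0.4668 -0.0767  0.055 ]
 [ 0.4762 -0.1111  0.055 ]
 [ 0.4646 -0.1533  0.055 ]]
[ 0.48392597 -0.09124239  0.16693593] [1.79980102e+02 3.43401527e-02 1.64001590e+02]
tool units [[ 0.053  2.211  3.732]
 [ 0.053  0.757  3.731]
 [ 0.684  0.307  3.731]
 [ 0.069 -0.709  3.731]
 [ 0.051 -2.166  3.73 ]]
```

All three cameras agree to 2–3 mm. I go above key 1, about 5 mm toward the row centre for microphone clearance, then down to about 10 mm above it.

```bash
python3 -m crank '[{"xyz":[0.05,1,0],"delta_rot":[0,0,0],"claw":1},{"xyz":[0.05,2.04,0],"delta_rot":[0,0,0],"claw":1},{"xyz":[0.05,2.04,1.5],"delta_rot":[0,0,0],"claw":1},{"xyz":[0.05,2.04,2.6],"delta_rot":[0,0,0],"claw":1},{"xyz":[0.05,2.04,3.3],"delta_rot":[0,0,0],"claw":1},{"xyz":[0.05,2.04,3.4],"delta_rot":[0,0,0],"claw":1},{"xyz":[0.05,2.04,3.4],"delta_rot":[0,0,0],"claw":1},{"xyz":[0.05,2.04,3.4],"delta_rot":[0,0,0],"claw":1},{"xyz":[0.05,2.04,3.4],"delta_rot":[0,0,0],"claw":1}]'
python3 -c "
from plant import r
s=r.get_state();print(s['tcp_pos'],s['contact_force'],s['moment'])"
```

```text
time_s: 3.22
tcp_pos: [0.5, -0.031, 0.0654]
eef_rot: [180.0, 0.1, 164.1]
contact_force: [0.3, -0.2, 0.4]
gripper_width: 0.0001
gripper_force: 0.0
[ 0.49997594 -0.0310121   0.06540229] [ 0.25017323 -0.16746214  0.40040491] [-0.02864678 -0.0141625  -0.01867768]
```

```bash
python3 -m crank '[{"xyz":[0,0,0.2],"delta_rot":[0,0,0],"claw":1},{"xyz":[0,0,0.3],"delta_rot":[0,0,0],"claw":1},{"xyz":[0,0,0.35],"delta_rot":[0,0,0],"claw":1},{"xyz":[0,0,0.4],"delta_rot":[0,0,0],"claw":1},{"xyz":[0,0,0.4],"delta_rot":[0,0,0],"claw":1},{"xyz":[0,0,0.4],"delta_rot":[0,0,0],"claw":1},{"xyz":[0,0,0.4],"delta_rot":[0,0,0],"claw":1}]'
python3 -c "
from plant import r
s=r.get_state();print(s['tcp_pos'],s['contact_force'],s['moment'])"
```

```text
time_s: 4.1
tcp_pos: [0.4993, -0.0312, 0.0526]
eef_rot: [-180.0, -0.0, 164.1]
contact_force: [-1.3, 1.4, 1.2]
gripper_width: 0.0002
gripper_force: 1.1
[ 0.49933402 -0.03115425  0.05259393] [-1.31239112  1.37594188  1.20513306] [1.12068496e-01 6.38709872e-01 4.77015409e-05]
```

```bash
for i in 1 2; do python3 -m crank '[{"xyz":[0,0,0.0],"delta_rot":[0,0,0],"claw":1}]' >/dev/null
python3 -c "
from plant import r,optics
import numpy as np
L=[]
for i in range(3):
    optics.capture('wrist'); s=r.get_state(); L.append(np.r_[s['tcp_pos'][2]*1000,s['contact_force'],s['moment'],s['gripper_force']])
print(np.round(L,2))"; done
```

```text
[[ 5.256e+01 -1.960e+00 -6.000e-02  1.890e+00 -2.000e-02  5.700e-01
  -0.000e+00  1.070e+00]
 [ 5.257e+01 -1.340e+00  1.800e-01  2.740e+00 -4.000e-02  6.500e-01
   2.000e-02  1.080e+00]
 [ 5.257e+01 -1.840e+00  2.800e-01  2.220e+00  0.000e+00  5.900e-01
  -1.000e-02  1.080e+00]]
[[ 5.256e+01 -7.500e-01  8.700e-01  2.380e+00  1.000e-02  6.600e-01
  -4.000e-02  1.080e+00]
 [ 5.256e+01 -1.920e+00  2.400e-01  2.410e+00 -9.000e-02  6.900e-01
  -3.000e-02  1.080e+00]
 [ 5.254e+01 -1.250e+00 -2.000e-01  1.950e+00 -8.000e-02  7.100e-01
  -6.000e-02  1.080e+00]]
```

Key 1 yields about 2.4 mm at about 2.2 N, which is what a key standing out should do. On to key 2.

```bash
cat > f.py <<'E'
from plant import r,optics
import numpy as np
L=[]
for i in range(4):
    optics.capture('wrist'); s=r.get_state(); L.append(np.r_[s['tcp_pos']*1000,s['contact_force'],s['moment'],s['gripper_force']])
print(np.round(np.mean(L,0),2).tolist(), s['time_s'])
E
python3 -m crank '[{"xyz":[0,0,-0.2],"delta_rot":[0,0,0],"claw":1},{"xyz":[0,0,-0.5],"delta_rot":[0,0,0],"claw":1},{"xyz":[0,-0.65,-0.5],"delta_rot":[0,0,0],"claw":1},{"xyz":[0,-1.33,-0.5],"delta_rot":[0,0,0],"claw":1},{"xyz":[0,-1.33,-0.5],"delta_rot":[0,0,0],"claw":1},{"xyz":[0,-1.33,-0.3],"delta_rot":[0,0,0],"claw":1},{"xyz":[0,-1.33,-0.15],"delta_rot":[0,0,0],"claw":1},{"xyz":[0,-1.33,-0.07],"delta_rot":[0,0,0],"claw":1},{"xyz":[0,-1.33,0],"delta_rot":[0,0,0],"claw":1},{"xyz":[0,-1.33,0],"delta_rot":[0,0,0],"claw":1},{"xyz":[0,-1.33,0],"delta_rot":[0,0,0],"claw":1},{"xyz":[0,-1.33,0],"delta_rot":[0,0,0],"claw":1}]'
python3 f.py
```

```text
time_s: 6.15
tcp_pos: [0.4886, -0.0694, 0.0527]
eef_rot: [180.0, 0.0, 164.1]
contact_force: [-1.8, -0.3, 1.8]
gripper_width: 0.0007
gripper_force: 1.1
[488.59, -69.45, 52.66, -1.37, 1.04, 2.19, 0.37, 0.51, -0.03, 1.06] 6.35
```

Key 2 feels the same, so it stands out too. Key 3 next.

```bash

python3 -m crank '[{"xyz":[0,0,-0.2],"delta_rot":[0,0,0],"claw":1},{"xyz":[0,0,-0.5],"delta_rot":[0,0,0],"claw":1},{"xyz":[0,-0.75,-0.5],"delta_rot":[0,0,0],"claw":1},{"xyz":[0,-1.48,-0.5],"delta_rot":[0,0,0],"claw":1},{"xyz":[0,-1.48,-0.5],"delta_rot":[0,0,0],"claw":1},{"xyz":[0,-1.48,-0.3],"delta_rot":[0,0,0],"claw":1},{"xyz":[0,-1.48,-0.15],"delta_rot":[0,0,0],"claw":1},{"xyz":[0,-1.48,-0.07],"delta_rot":[0,0,0],"claw":1},{"xyz":[0,-1.48,0],"delta_rot":[0,0,0],"claw":1},{"xyz":[0,-1.48,0],"delta_rot":[0,0,0],"claw":1},{"xyz":[0,-1.48,0],"delta_rot":[0,0,0],"claw":1},{"xyz":[0,-1.48,0],"delta_rot":[0,0,0],"claw":1}]'
python3 f.py
```

```text
time_s: 7.85
tcp_pos: [0.4765, -0.1122, 0.0527]
eef_rot: [180.0, 0.0, 164.1]
contact_force: [-0.5, -0.2, -0.4]
gripper_width: 0.0006
gripper_force: 0.0
[476.41, -112.2, 52.66, 0.27, -0.14, 0.14, -0.03, -0.04, -0.01, 0.0] 8.05
```

At the same height there is no contact on key 3, so it is lower and latched. I go down 2 mm to touch it.

```bash

python3 -m crank '[{"xyz":[0,0,0.03],"delta_rot":[0,0,0],"claw":1},{"xyz":[0,0,0.06],"delta_rot":[0,0,0],"claw":1},{"xyz":[0,0,0.06],"delta_rot":[0,0,0],"claw":1},{"xyz":[0,0,0.06],"delta_rot":[0,0,0],"claw":1}]'
python3 f.py
```

```text
time_s: 8.55
tcp_pos: [0.4765, -0.1122, 0.0509]
eef_rot: [180.0, 0.0, 164.1]
contact_force: [-0.9, -0.6, 3.3]
gripper_width: 0.0002
gripper_force: 1.3
[476.45, -112.18, 50.84, -0.79, -0.13, 2.27, 0.02, 0.16, 0.01, 1.32] 8.75
```

Key 3 is firm at about 2.3–3 N near z = 50.9 mm, so it is the latched one. I raise by the same 0.06 and tap key 4.

```bash

python3 -m crank '[{"xyz":[0,0,-0.2],"delta_rot":[0,0,0],"claw":1},{"xyz":[0,0,-0.56],"delta_rot":[0,0,0],"claw":1},{"xyz":[0,-0.75,-0.56],"delta_rot":[0,0,0],"claw":1},{"xyz":[0,-1.48,-0.56],"delta_rot":[0,0,0],"claw":1},{"xyz":[0,-1.48,-0.56],"delta_rot":[0,0,0],"claw":1},{"xyz":[0,-1.48,-0.36],"delta_rot":[0,0,0],"claw":1},{"xyz":[0,-1.48,-0.21],"delta_rot":[0,0,0],"claw":1},{"xyz":[0,-1.48,-0.13],"delta_rot":[0,0,0],"claw":1},{"xyz":[0,-1.48,-0.06],"delta_rot":[0,0,0],"claw":1},{"xyz":[0,-1.48,-0.06],"delta_rot":[0,0,0],"claw":1},{"xyz":[0,-1.48,-0.06],"delta_rot":[0,0,0],"claw":1},{"xyz":[0,-1.48,-0.06],"delta_rot":[0,0,0],"claw":1}]'
python3 f.py
```

```text
time_s: 10.25
tcp_pos: [0.4643, -0.1549, 0.0527]
eef_rot: [180.0, 0.0, 164.1]
contact_force: [-1.0, 2.9, 2.2]
gripper_width: 0.0006
gripper_force: 1.0
[464.31, -154.87, 52.67, -0.56, 1.79, 2.36, 0.61, 0.2, 0.02, 1.05] 10.45
```

Key 4 stands out. Back to key 3, pressing in stages.

```bash

python3 -m crank '[{"xyz":[0,0,-0.2],"delta_rot":[0,0,0],"claw":1},{"xyz":[0,0,-0.5],"delta_rot":[0,0,0],"claw":1},{"xyz":[0,0.75,-0.5],"delta_rot":[0,0,0],"claw":1},{"xyz":[0,1.48,-0.5],"delta_rot":[0,0,0],"claw":1},{"xyz":[0,1.48,-0.5],"delta_rot":[0,0,0],"claw":1},{"xyz":[0,1.48,-0.2],"delta_rot":[0,0,0],"claw":1},{"xyz":[0,1.48,0],"delta_rot":[0,0,0],"claw":1},{"xyz":[0,1.48,0.05],"delta_rot":[0,0,0],"claw":1},{"xyz":[0,1.48,0.09],"delta_rot":[0,0,0],"claw":1},{"xyz":[0,1.48,0.12],"delta_rot":[0,0,0],"claw":1},{"xyz":[0,1.48,0.14],"delta_rot":[0,0,0],"claw":1},{"xyz":[0,1.48,0.14],"delta_rot":[0,0,0],"claw":1},{"xyz":[0,1.48,0.14],"delta_rot":[0,0,0],"claw":1}]'
python3 f.py
```

```text
time_s: 12.08
tcp_pos: [0.4759, -0.1125, 0.0487]
eef_rot: [-180.0, -0.0, 164.1]
contact_force: [-3.9, -2.1, 7.5]
gripper_width: 0.0
gripper_force: 4.0
[475.92, -112.56, 48.75, -3.54, -2.47, 8.03, -1.02, 1.43, -0.0, 3.97] 12.275
```

8 N is well past the 4.1 N needed, so key 3 is at its stop. I release it fully, then tap lightly at the standard height to confirm it stands out.

```bash

python3 -m crank '[{"xyz":[0,0,-0.14],"delta_rot":[0,0,0],"claw":1},{"xyz":[0,0,-0.4],"delta_rot":[0,0,0],"claw":1},{"xyz":[0,0,-0.6],"delta_rot":[0,0,0],"claw":1},{"xyz":[0,0,-0.6],"delta_rot":[0,0,0],"claw":1},{"xyz":[0,0,-0.35],"delta_rot":[0,0,0],"claw":1},{"xyz":[0,0,-0.25],"delta_rot":[0,0,0],"claw":1},{"xyz":[0,0,-0.2],"delta_rot":[0,0,0],"claw":1},{"xyz":[0,0,-0.16],"delta_rot":[0,0,0],"claw":1},{"xyz":[0,0,-0.16],"delta_rot":[0,0,0],"claw":1},{"xyz":[0,0,-0.16],"delta_rot":[0,0,0],"claw":1}]'
python3 f.py
```

```text
time_s: 13.52
tcp_pos: [0.4763, -0.1122, 0.0532]
eef_rot: [-180.0, -0.0, 164.1]
contact_force: [-1.3, -0.2, 2.0]
gripper_width: 0.0007
gripper_force: 0.9
[476.37, -112.21, 53.26, -1.04, -0.36, 2.41, -0.14, 0.51, 0.01, 0.94] 13.725
```

It now meets the fingers at 53.3 mm with about 2 N, so it stands out. I retreat and take a check picture.

```bash

python3 -m crank '[{"xyz":[0,0,-0.3],"delta_rot":[0,0,0],"claw":1},{"xyz":[0,0,-1.5],"delta_rot":[0,0,0],"claw":1},{"xyz":[0,0,-3],"delta_rot":[0,0,0],"claw":1},{"xyz":[0,0,-3.6],"delta_rot":[0,0,0],"claw":1},{"xyz":[0,0,-3.6],"delta_rot":[0,0,0],"claw":1},{"xyz":[0,0,-3.6],"delta_rot":[0,0,0],"claw":1},{"xyz":[0,0,-3.6],"delta_rot":[0,0,0],"claw":1}]'
python3 - <<'E'
from plant import optics
import cv2
cv2.imwrite('pics/w2.png',optics.capture('wrist')['img'])
E
```

```text
time_s: 14.6
tcp_pos: [0.4758, -0.1122, 0.1603]
eef_rot: [-180.0, -0.1, 164.1]
contact_force: [0.3, -0.2, -0.6]
gripper_width: 0.0005
gripper_force: 0.0
```

View pics/w2.png

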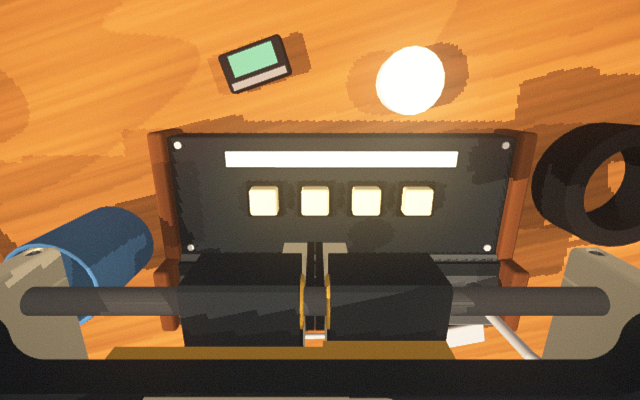

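The four keys at (264,201), (315,201), (366,201) and (417,201) look alike. The tin, tuner, mug and tape look undisturbed, and the arm is clear of everything. Handing in.

```bash
python3 -c "
from plant import job
print(job.close_job())"
```

```text
the job is handed in; nothing more can be done
None
```

I tapped all four keys in order from the microphone end, found the third one latched, pressed it to its stop and felt it standing out again afterwards; the job is handed in, but no verdict came back.

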